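Pack the perfumer's blending caddy

TASK

Pack the four small brown glass bottles with coloured or white caps into the wooden caddy for the next blend: each goes in the cell whose liner has the colour of its cap, standing upright on the liner. Set them down gently without dropping them, knock no bottle over, and leave the two small green glass bottles standing where they are, although their caps have the same colours.

Things in the scene. Friction and masses are not known exactly. Their poses are not given: they have to be found in the camera images.
- amber_red: Brown glass bottle with a red cap, 50 mm in diameter, 106 mm tall: straight to 58 mm, shoulder narrowing to a 22 mm neck at 74 mm, round cap 26 mm across from 78 to 106 mm. 0.12 to 0.24 kg, upright, loose. Origin: centre of its underside, z up; yaw means nothing. Grip it by the cap. Axes of bottles are at least 75 mm apart; clutter between them is lower than 35 mm.
- amber_blue: Brown glass bottle with a blue cap, 50 mm in diameter, 106 mm tall: straight to 58 mm, shoulder narrowing to a 22 mm neck at 74 mm, round cap 26 mm across from 78 to 106 mm. 0.12 to 0.24 kg, upright, loose. Origin: centre of its underside, z up; yaw means nothing. Grip it by the cap. Axes of bottles are at least 75 mm apart; clutter between them is lower than 35 mm.
- amber_yellow: Brown glass bottle with a yellow cap, 50 mm in diameter, 106 mm tall: straight to 58 mm, shoulder narrowing to a 22 mm neck at 74 mm, round cap 26 mm across from 78 to 106 mm. 0.12 to 0.24 kg, upright, loose. Origin: centre of its underside, z up; yaw means nothing. Grip it by the cap. Axes of bottles are at least 75 mm apart; clutter between them is lower than 35 mm.
- amber_white: Brown glass bottle with a white cap, 50 mm in diameter, 106 mm tall: straight to 58 mm, shoulder narrowing to a 22 mm neck at 74 mm, round cap 26 mm across from 78 to 106 mm. 0.12 to 0.24 kg, upright, loose. Origin: centre of its underside, z up; yaw means nothing. Grip it by the cap. Axes of bottles are at least 75 mm apart; clutter between them is lower than 35 mm.
- green_red: Look-alike, not for the caddy: green glass bottle with a red cap, otherwise the same: 50 mm in diameter, 106 mm tall: straight to 58 mm, shoulder narrowing to a 22 mm neck at 74 mm, round cap 26 mm across from 78 to 106 mm. 0.12 to 0.24 kg, upright, loose. Origin: centre of its underside, z up; yaw means nothing. 
- green_blue: Look-alike, not for the caddy: green glass bottle with a blue cap, otherwise the same: 50 mm in diameter, 106 mm tall: straight to 58 mm, shoulder narrowing to a 22 mm neck at 74 mm, round cap 26 mm across from 78 to 106 mm. 0.12 to 0.24 kg, upright, loose. Origin: centre of its underside, z up; yaw means nothing. 
- liner_red: The red liner, 66 x 66 x 3 mm, fixed on the floor of one of the 2 x 2 cells of the fixed wooden caddy (164 mm square). Origin: centre of its underside = centre of the cell, 8 mm above the table; z up, x and y along the cell's walls. Cells are 70 mm square inside, 78 mm apart; walls and dividers 8 mm thick, tops 40 mm above this origin.
- liner_blue: The blue liner, 66 x 66 x 3 mm, fixed on the floor of one of the 2 x 2 cells of the fixed wooden caddy (164 mm square). Origin: centre of its underside = centre of the cell, 8 mm above the table; z up, x and y along the cell's walls. Cells are 70 mm square inside, 78 mm apart; walls and dividers 8 mm thick, tops 40 mm above this origin.
- liner_yellow: The yellow liner, 66 x 66 x 3 mm, fixed on the floor of one of the 2 x 2 cells of the fixed wooden caddy (164 mm square). Origin: centre of its underside = centre of the cell, 8 mm above the table; z up, x and y along the cell's walls. Cells are 70 mm square inside, 78 mm apart; walls and dividers 8 mm thick, tops 40 mm above this origin.
- liner_white: The white liner, 66 x 66 x 3 mm, fixed on the floor of one of the 2 x 2 cells of the fixed wooden caddy (164 mm square). Origin: centre of its underside = centre of the cell, 8 mm above the table; z up, x and y along the cell's walls. Cells are 70 mm square inside, 78 mm apart; walls and dividers 8 mm thick, tops 40 mm above this origin.
Not all that is in view belongs to the job. What is shaped like the amber_red but purple is not meant.

How it is judged:
At the end, for the whole second after the job is handed in: Each brown bottle stands upright (0.1 rad) and released, at rest, in the cell whose liner matches its cap: axis within 16 mm of the liner's centre, base on the liner (0 to 7 mm above its underside). Both green bottles stand upright within 25 mm of their start (horizontal distance between amber_red and liner_red below 0.016 m and z of amber_red in the frame of liner_red between -0.001 and 0.007 m and angle between each of amber_red, amber_blue, amber_yellow, amber_white, green_red, green_blue's own z axis and vertical below 0.1 rad and linear speed of each of amber_red, amber_blue, amber_yellow, amber_white, green_red, green_blue below 0.02 m/s and angular speed of each of amber_red, amber_blue, amber_yellow, amber_white below 0.3 rad/s and contact force between each of amber_red, amber_blue, amber_yellow, amber_white and the fingers below 0.05 N and horizontal distance between amber_blue and liner_blue below 0.016 m and z of amber_blue in the frame of liner_blue between -0.001 and 0.007 m and horizontal distance between amber_yellow and liner_yellow below 0.016 m and z of amber_yellow in the frame of liner_yellow between -0.001 and 0.007 m and horizontal distance between amber_white and liner_white below 0.016 m and z of amber_white in the frame of liner_white between -0.001 and 0.007 m and distance of each of green_red, green_blue from where it was at the start of the episode below 0.025 m); the robot touches nothing.
It fails at once if a bottle is knocked or tipped over (more than 45 degrees) (angle between any of amber_red, amber_blue, amber_yellow, amber_white, green_red, green_blue's own z axis and vertical above 0.785 rad).
It fails at once if a green bottle is shifted by more than 25 mm (distance of any of green_red, green_blue from where it was at the start of the episode above 0.025 m).
It fails at once if a brown bottle is dropped or thrown (faster than 0.7 m/s while not held by the fingers, as after a fall of 25 mm) ((contact force between amber_red and the fingers below 0.05 N and linear speed of amber_red above 0.7 m/s) or (contact force between amber_blue and the fingers below 0.05 N and linear speed of amber_blue above 0.7 m/s) or (contact force between amber_yellow and the fingers below 0.05 N and linear speed of amber_yellow above 0.7 m/s) or (contact force between amber_white and the fingers below 0.05 N and linear speed of amber_white above 0.7 m/s)).
It also fails if it takes over 112 s, if anything falls off the work surface, if the arm or the gripper's body presses on something with over 40 N, if the wrist force passes 120 N, or if a joint passes its speed limit or range.

ROBOT

A 6-joint arm with a two-finger parallel gripper is mounted at the origin on the work surface. World frame = base frame: x ahead of the robot, y to its left, z up, the work surface at z = 0. Lengths are in m, angles in rad, forces in N, time in s.
With the tool pointing down it reaches from about 0.35 to 0.975 m from the base axis. Payload 4.9 kg.
Tool frame: the origin (TCP) lies at the very end of the fingers, on their centre line; the grasp point (between the pads) lies 19 mm behind it; z points along the fingers, y is the line along which they close (so a half turn about z gives the same grasp; the last joint's range is limited). The gripper opens to 85 mm and grips with 20 to 120 N. Pads are 22 mm wide; open, the fingers measure 114 mm over their backs; the gripper's body (76 mm by 85 mm) begins 54 mm behind the grasp point. The pads swing forward as they close: fully open they stand 13 mm farther back than shut.
Start: joints at [-1.226, 0.053, 1.613, -0, 1.476, -0.119], TCP at [0.28, -0.559, 0.231] pointing down, gripper open.
Joint ranges: [-3.01, 3.01], [-1.01, 2.22], [0.06, 2.58], [-1.02, 4.17], [0.09, 2.62], [-3.14, 3.14]. Speed limits (rad/s): [2.57, 2.57, 3.14, 3.14, 3.14, 3.14].

INTERFACE

Orientations are given as a rotation vector (axis times angle).
In Python, from station import get_obs, optics, ctrl gives the robot as it stands.
- The arm moves only by the shell command python3 -m pendant 'ROWS' [FORCE]. ROWS is JSON, a list of rows, each a list of 3 entries, a list of its own where there are three numbers: the shift along the tool's x, y, z in mm, then the turn, a rotation vector about the tool's x, y, z in rad, then the opening, from 0 (shut) to 1 (fully open). A call has 1 to 12 rows; each row shifts and turns the commanded pose from where the row before left it, along the tool's axes as they then stand; what a row does not reach is not made up. A row lasts 1/12 s, in which the tool goes at most 41.7 mm and 7.16 degrees, less where a joint would pass 70% of its speed; a pose out of reach is approached as far as the arm can. A call is refused whole if a number of a shift passes 41.7 or a number of a turn 0.125, either way. A call with a gripper value outside its range is refused whole. The fingers move at their own pace and stop on an object; FORCE is the grip in N (left out, the last holds). Time passes only in rows, so rows that do not move let the fingers close. It gives the time, the measured TCP pose, the force, the opening and the grip force at its end, in the units of the state.
- get_obs(): the state, without advancing time (a new reading comes with each control period).
- optics.get_image(name): name is "scene" or "top"; returns the picture (384x512x3 uint8, red, green, blue); there is no depth.
- optics.camera_model(name): a dict with "fx", "fy", "cx", "cy" (pixels), "cam_to_world" (4x4, takes a point from camera to world coordinates). Camera axes: x right, y up, looking along -z (the intrinsics and any distortion apply to the point x, -y, -z); pixel columns grow to the right and rows downward; lengths in m; the calibration is good to about 2 mm. A picture is of the moment at which its call begins. camera_model takes no time and is no camera call.
- ctrl.finish_job(): hands the job in; it is judged then, once.
The state is a dict: "t": time; "q": joint angles; "dq": joint speeds; "effort": joint torques, N m; "tool_pos": TCP position; "tool_rot": TCP orientation; "contact_force": force on the tool from outside, world axes, zero at the start; "wrist_torque": the same for the moment, N m; "opening": finger opening in m; "grip_force": force on a finger pad.
Only numpy, scipy, OpenCV 4.12 (cv2) and the standard library are available. Lean on these libraries where they do the work, as an engineer would, in place of code of your own. Each camera call takes 0.05 s, during which the arm holds its last target. There are 200 camera calls.

## Working session

There is one attempt and no reset: what is moved stays moved. The work goes in short steps, Python scripts to look and compute and a shell command to move; the robot and the scene stay as the last step left them, time stands still between calls to the robot, and variables do not carry over. Pictures are saved under pics/ and viewed, at most 14 in all, crops included, and the job is handed in when it is done.

```bash
mkdir -p pics; python3 - <<'E'
from station import get_obs, optics
import cv2,numpy as np
for n in("scene","top"):
    im=optics.get_image(n);np.save(f"pics/{n}.npy",im);cv2.imwrite(f"pics/{n}0.png",im[:,:,::-1])
    m=optics.camera_model(n);print({k:(np.round(v,3).tolist() if k=="cam_to_world" else v) for k,v in m.items()})
o=get_obs();print(o)
E
```

```text
{'fx': 369.0555846265758, 'fy': 369.0555846265758, 'cx': 249.62072044087995, 'cy': 191.74772849213426, 'cam_to_world': [[0.558, -0.587, 0.587, 0.997], [0.83, 0.388, -0.4, -0.39], [0.007, 0.71, 0.704, 0.682], [0.0, 0.0, 0.0, 1.0]]}
{'fx': 414.5247603171126, 'fy': 414.5247603171126, 'cx': 253.47412411354117, 'cy': 190.144418199789, 'cam_to_world': [[-0.004, 0.99, -0.14, 0.347], [-1.0, -0.001, 0.017, -0.036], [0.017, 0.14, 0.99, 0.978], [0.0, 0.0, 0.0, 1.0]]}
{'t': 0.1, 'q': array([-1.22603380e+00,  5.32976923e-02,  1.61417232e+00,  1.93575226e-05,
        1.47601398e+00, -1.19005666e-01]), 'dq': array([ 0.00078758, -0.00130116, -0.00190999,  0.00025096, -0.00174031,
       -0.00061522]), 'effort': array([-3.72502745e-04, -3.94902992e+01, -3.71364141e+01, -1.16494130e-04,
        3.92574730e-03, -4.86295676e-06]), 'tool_pos': array([ 0.27938277, -0.55843873,  0.23017238]), 'tool_rot': array([-3.05567790e+00, -7.21539212e-01,  3.04381690e-04]), 'contact_force': array([ 0.19208076,  0.53675264, -0.09039327]), 'wrist_torque': array([ 0.03704022, -0.01131649, -0.03343545]), 'grip_force': 0.0, 'opening': 0.08536964132999787}
```

View pics/top0.png

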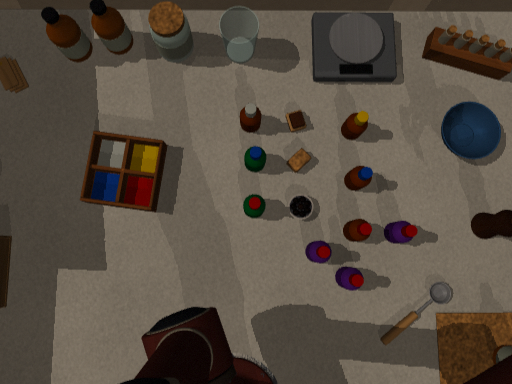

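View pics/scene0.png

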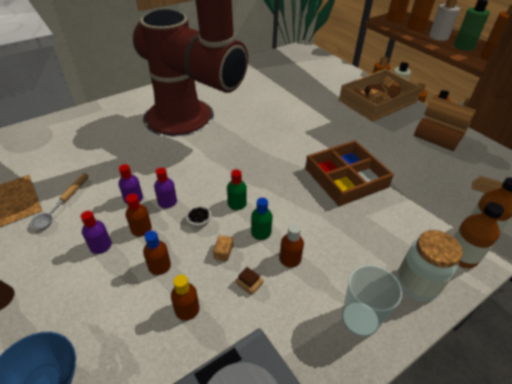

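Top view (pixels):
- Brown bottle caps: white (250,110), yellow (361,118), blue (366,173), red (364,230).
- Look-alikes for red: green/red (255,203) and purple/red (410,230), (323,252), (356,281).
- Look-alike for blue: green/blue (256,153).
- Big brown bottles with black caps, top left: not for the job.
- Liners: white (113,153), yellow (145,158), blue (105,186), red (138,190).

I pick the small bottles with brown bodies, and will measure them and check in a crop.

```bash
cat > h.py <<'E'
from station import get_obs, optics
import cv2,numpy as np
def ray(n,u,v):
    m=optics.camera_model(n);T=np.array(m["cam_to_world"])
    d=T[:3,:3]@np.array([(u-m["cx"])/m["fx"],-(v-m["cy"])/m["fy"],-1]);return T[:3,3],d/np.linalg.norm(d)
def plane(n,u,v,z):
    o,d=ray(n,u,v);return o+d*(z-o[2])/d[2]
def proj(n,p):
    m=optics.camera_model(n);T=np.array(m["cam_to_world"]);c=T[:3,:3].T@(np.array(p)-T[:3,3])
    return np.array([m["cx"]-m["fx"]*c[0]/c[2],m["cy"]+m["fy"]*c[1]/c[2]])
def tri(a,b):
    (o1,d1),(o2,d2)=ray("top",*a),ray("scene",*b)
    A=np.stack([d1,-d2],1);s=np.linalg.lstsq(A,o2-o1,rcond=None)[0]
    p,q=o1+s[0]*d1,o2+s[1]*d2;return (p+q)/2,np.linalg.norm(p-q)
R={"red":[((0,170,90),(8,255,255)),((174,170,90),(180,255,255))],"blue":[((100,150,70),(125,255,255))],"yellow":[((22,150,90),(35,255,255))],"white":[((0,0,95),(180,70,255))]}
def blob(im,col,uv,r=14):
    h=cv2.cvtColor(im,cv2.COLOR_RGB2HSV);m=sum(cv2.inRange(h,a,b) for a,b in R[col])
    w=np.zeros_like(m);cv2.circle(w,tuple(map(int,uv)),r,255,-1);n,l,s,c=cv2.connectedComponentsWithStats(m&w)
    if n<2:return None,0
    i=1+np.argmax(s[1:,4]);return c[i],s[i,4]
E
python3 - <<'E'
from h import *
t,s=np.load("pics/top.npy"),np.load("pics/scene.npy")
C={"amber_red":("red",(364,230),(132,201)),"amber_blue":("blue",(366,173),(151,239)),"amber_yellow":("yellow",(361,118),(181,283)),"amber_white":("white",(250,110),(292,234)),"green_red":("red",(255,203),(237,176)),"green_blue":("blue",(256,153),(262,204)),"purple1":("red",(410,230),(88,217)),"purple2":("red",(323,252),(160,174)),"purple3":("red",(356,281),(125,171))}
for k,(c,a,b) in C.items():
    (p,n1),(q,n2)=blob(t,c,a),blob(s,c,b,9)
    if n1==0 or n2==0: print(k,n1,n2);continue
    P,e=tri(p,q);print(k,p.round(1),n1,q.round(1),n2,"tri",P.round(4),"gap",round(e,4),"plane.098",plane("top",*p,.098).round(4)[:2])
for c,uv in {"red":(138,190),"blue":(105,186),"yellow":(145,158),"white":(113,153)}.items():
    p,n=blob(t,c,uv,22);print(c,p,n,plane("top",*p,.011).round(4))
# close crop
w=t[90:300,225:430];cv2.imwrite("pics/crop.png",cv2.resize(w,None,fx=2.8,fy=2.8,interpolation=cv2.INTER_CUBIC)[:,:,::-1])
w=t[125:215,75:172];cv2.imwrite("pics/cad.png",cv2.resize(w,None,fx=6,fy=6,interpolation=cv2.INTER_CUBIC)[:,:,::-1])
E
```

```text
amber_red [365.5 228.7] 101 [132.3 198.7] 97 tri [ 0.3887 -0.2865  0.101 ] gap 0.0031 plane.098 [ 0.3883 -0.2888]
amber_blue [366.2 172.2] 100 [151.4 238.4] 161 tri [ 0.5108 -0.2946  0.0969] gap 0.0023 plane.098 [ 0.5102 -0.2954]
amber_yellow [362.4 116.3] 102 [180.9 283.2] 212 tri [ 0.636  -0.2912  0.0985] gap 0.0016 plane.098 [ 0.6359 -0.2921]
amber_white [249.8 105.2] 344 [292.4 230.4] 129 tri [ 0.6564 -0.0467  0.1035] gap 0.0079 plane.098 [ 0.6607 -0.0434]
green_red [254.2 202.6] 94 [236.2 173.4] 60 tri [ 0.4445 -0.0517  0.1007] gap 0.0011 plane.098 [ 0.4445 -0.0523]
green_blue [255.1 151.8] 98 [262.2 204.5] 109 tri [ 0.5562 -0.0548  0.0951] gap 0.0 plane.098 [ 0.5555 -0.0548]
purple1 [411.1 230.4] 100 [ 87.4 215.7] 93 tri [ 0.3847 -0.3829  0.1015] gap 0.0033 plane.098 [ 0.3843 -0.386 ]
purple2 [323.7 251.9] 102 [160.8 171.2] 64 tri [ 0.3403 -0.1968  0.1016] gap 0.0018 plane.098 [ 0.3399 -0.1983]
purple3 [357.2 280.2] 104 [124.3 168.3] 72 tri [ 0.2818 -0.2648  0.1009] gap 0.0028 plane.098 [ 0.2811 -0.2669]
red [143.32880435 191.22826087] 368 [0.4815 0.206  0.011 ]
blue [110.91082803 186.71656051] 314 [0.4923 0.282  0.011 ]
yellow [147.3962704  157.08158508] 429 [0.5632 0.1991 0.011 ]
white [117.01010101 154.39393939] 297 [0.5698 0.271  0.011 ]
```

View pics/crop.png

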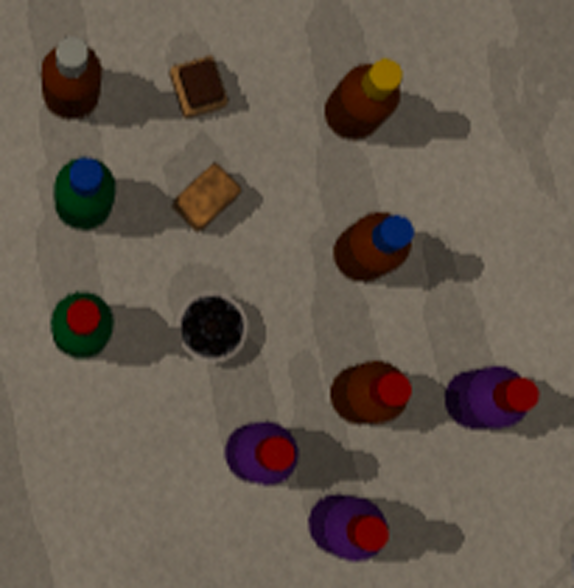

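View pics/cad.png

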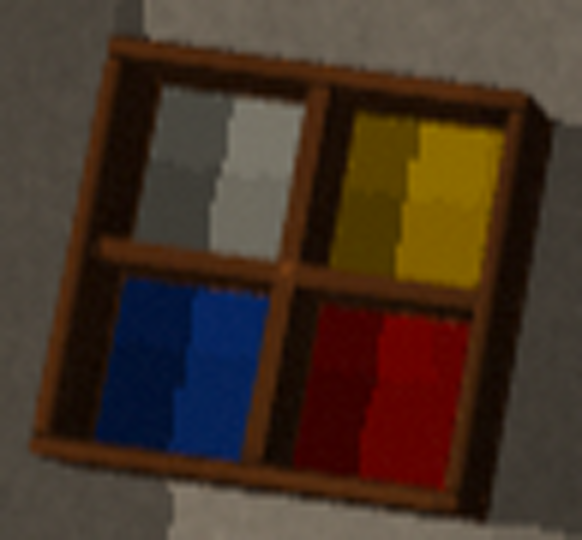

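The crop confirms it: brown bottles under white (71,57), yellow (385,75), blue (393,233) and red (393,390). The green and purple look-alikes are left out. The caddy crop shows rim corners at (110,40), (528,97), (458,505) and (33,445).

```bash
cat >> h.py <<'E'
from scipy.spatial.transform import Rotation as Ro
def go(x,y,z=None):
    o=get_obs();p=o["tool_pos"];Rm=Ro.from_rotvec(o["tool_rot"]).as_matrix()
    d=Rm.T@(np.array([x,y,p[2] if z is None else z])-p)*1000
    print("tcp",p.round(4),"shift",d.round(1),"yaw",round(float(np.arctan2(Rm[1,0],Rm[0,0])),3),"tilt",Rm[:2,2].round(4),"open",round(o["opening"],4),"grip",o["grip_force"],"t",round(o["t"],1))
E
python3 - <<'E'
from h import *
c=[plane("top",75+(u+.5)/6-.5,125+(v+.5)/6-.5,.048)[:2] for u,v in((110,40),(528,97),(458,505),(33,445))]
c=np.array(c);m=c.mean(0);ex=(c[0]+c[1]-c[2]-c[3])/2;ey=(c[0]+c[3]-c[1]-c[2])/2
print(m,np.linalg.norm(ex),np.linalg.norm(ey));a=np.arctan2(ex[1],ex[0]);b=np.arctan2(-ey[0],ey[1]);print(a,b)
a=(a+b)/2;ux=np.array([np.cos(a),np.sin(a)]);uy=np.array([-ux[1],ux[0]])
for k,(i,j) in {"white":(1,1),"yellow":(1,-1),"blue":(-1,1),"red":(-1,-1)}.items():
    q=m+.039*(i*ux+j*uy);print(k,q.round(4),proj("top",[*q,.011]).round(1))
P,e=tri((250.4,110.0),(292.4,232.5));print("white cap",P,e,plane("top",250.4,110.4,.099))
E
python3 -m pendant '[[[0,0,0],[0,0,0.116],0.6],[[0,0,0],[0,0,0.116],0.6],[[0,0,0],[0,0,0.116],0.6],[[0,0,0],[0,0,0.116],0.6],[[0,0,0],[0,0,0],0.6],[[0,0,0],[0,0,0],0.6]]' 40
python3 -c "
from h import *
go(.388,-.2875,.072)"
```

```text
[0.52624504 0.24727667] 0.15781673472246793 0.16111495296331868
-0.13570682975414264 -0.14074288218848638
white [0.5702 0.2805] [113.  154.2]
yellow [0.5595 0.2033] [145.6 158.6]
blue [0.493  0.2913] [107.  186.4]
red [0.4822 0.214 ] [139.9 190.9]
white cap [ 0.6517958  -0.04555446  0.0905776 ] 0.0017233612333706638 [ 0.64849299 -0.04475189  0.099     ]
t: 0.6
tool_pos: [0.2795, -0.5587, 0.2307]
tool_rot: [-3.141, -0.004, 0.0]
contact_force: [0.2, 0.6, -0.4]
opening: 0.0513
grip_force: 0.0
tcp [ 0.2795 -0.5587  0.2307] shift [ 109.3 -270.8  158.9] yaw 0.003 tilt [-0.0003  0.0008] open 0.0513 grip 0.0 t 0.6
```

```bash
python3 -m pendant '[[[11,-27,0],[0,0,0],0.6],[[11,-27,0],[0,0,0],0.6],[[11,-27,0],[0,0,0],0.6],[[11,-27,0],[0,0,0],0.6],[[11,-27,0],[0,0,0],0.6],[[11,-27,0],[0,0,0],0.6],[[11,-27,0],[0,0,0],0.6],[[11,-27,0],[0,0,0],0.6],[[11,-27,0],[0,0,0],0.6],[[11,-28,0],[0,0,0],0.6],[[0,0,20],[0,0,0],0.6],[[0,0,20],[0,0,0],0.6]]' >/dev/null
python3 -m pendant '[[[0,0,20],[0,0,0],0.6],[[0,0,10],[0,0,0],0.6],[[0,0,0],[0,0,0],0.6]]'
python3 - <<'E'
from h import *
go(.388,-.2875,.072)
im=optics.get_image("scene")[150:290,60:230];cv2.imwrite("pics/r1.png",cv2.resize(im,None,fx=4,fy=4,interpolation=cv2.INTER_CUBIC)[:,:,::-1])
E
```

```text
t: 1.85
tool_pos: [0.3882, -0.2865, 0.1582]
tool_rot: [-3.138, -0.002, 0.006]
contact_force: [0.0, 0.6, -0.1]
opening: 0.0514
grip_force: 0.0
tcp [ 0.3882 -0.2865  0.1582] shift [ 0.1  1.3 86.2] yaw 0.002 tilt [-0.004  0.004] open 0.0514 grip 0.0 t 1.9
```

View pics/r1.png

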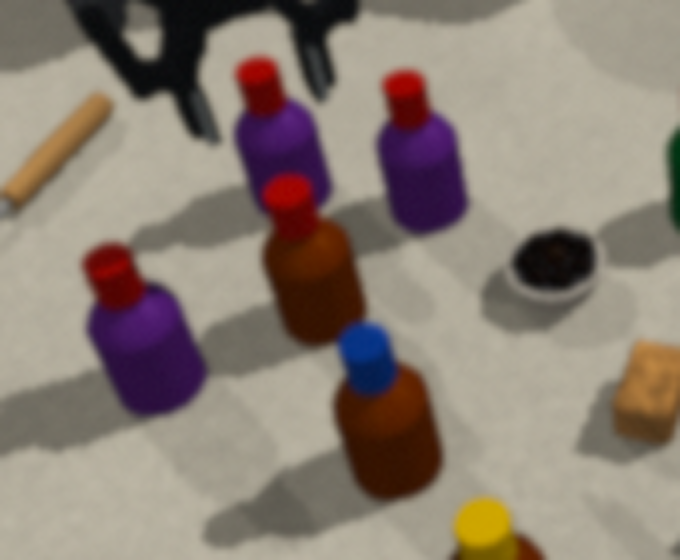

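The gripper stands straight above the brown red-capped bottle (290,190 in the crop), with the fingers on either side of its line. Descending and gripping.

```bash
python3 -m pendant '[[[0,1,15],[0,0,0],0.6],[[0,0,15],[0,0,0],0.6],[[0,0,15],[0,0,0],0.6],[[0,0,15],[0,0,0],0.6],[[0,0,15],[0,0,0],0.6],[[0,0,11],[0,0,0],0.6],[[0,0,0],[0,0,0],0.6],[[0,0,0],[0,0,0],0.6]]'
python3 -m pendant '[[[0,0,0],[0,0,0],0.2],[[0,0,0],[0,0,0],0.2],[[0,0,0],[0,0,0],0.2],[[0,0,0],[0,0,0],0.2],[[0,0,0],[0,0,0],0.2],[[0,0,0],[0,0,0],0.2]]' 40; python3 -c "
from h import *
go(.4822,.214)"
```

```text
t: 2.57
tool_pos: [0.3898, -0.2893, 0.0758]
tool_rot: [3.142, -0.0, 0.0]
contact_force: [-0.4, -0.6, 0.0]
opening: 0.0509
grip_force: 0.0
t: 3.07
tool_pos: [0.3905, -0.2896, 0.0768]
tool_rot: [3.14, -0.0, 0.003]
contact_force: [-0.1, 0.7, 6.5]
opening: 0.0248
grip_force: 39.2
tcp [ 0.3905 -0.2896  0.0768] shift [  91.7 -503.6   -0.6] yaw -0.0 tilt [ 0.0018 -0.0016] open 0.0248 grip 39.24633264541626 t 3.1
```

```bash
python3 -m pendant '[[[0,0,-8],[0,0,0],0.2],[[0,0,-12],[0,0,0],0.2],[[0,0,-15],[0,0,0],0.2],[[0,0,-20],[0,0,0],0.2],[[0,0,-20],[0,0,0],0.2],[[0,0,-20],[0,0,0],0.2],[[0,0,-20],[0,0,0],0.2],[[0,0,-15],[0,0,0],0.2],[[0,0,-10],[0,0,0],0.2],[[0,0,0],[0,0,0],0.2]]'
python3 -m pendant '[[[3,-15,0],[0,0,0],0.2],[[5,-25,0],[0,0,0],0.2],[[5,-25,0],[0,0,0],0.2],[[5,-25,0],[0,0,0],0.2],[[5,-25,0],[0,0,0],0.2],[[5,-25,0],[0,0,0],0.2],[[5,-25,0],[0,0,0],0.2],[[5,-25,0],[0,0,0],0.2],[[5,-25,0],[0,0,0],0.2],[[5,-25,0],[0,0,0],0.2],[[5,-25,0],[0,0,0],0.2],[[5,-25,0],[0,0,0],0.2]]'
python3 -m pendant '[[[5,-25,0],[0,0,0],0.2],[[5,-25,0],[0,0,0],0.2],[[5,-25,0],[0,0,0],0.2],[[5,-25,0],[0,0,0],0.2],[[5,-25,0],[0,0,0],0.2],[[5,-25,0],[0,0,0],0.2],[[4,-25,0],[0,0,0],0.2],[[0,-20,0],[0,0,0],0.2],[[0,-10,0],[0,0,0],0.2],[[0,0,0],[0,0,0],0.2],[[0,0,0],[0,0,0],0.2],[[0,0,0],[0,0,0],0.2]]'>/dev/null; python3 -c "
from h import *
go(.4822,.214,.09)"
```

```text
t: 3.9
tool_pos: [0.3905, -0.2899, 0.2184]
tool_rot: [3.138, -0.0, 0.005]
contact_force: [0.5, -0.6, -1.2]
opening: 0.0252
grip_force: 39.5
t: 4.9
tool_pos: [0.4469, 0.0024, 0.2139]
tool_rot: [-3.141, 0.0, 0.003]
contact_force: [0.2, 0.2, -1.5]
opening: 0.0249
grip_force: 39.7
tcp [0.4815 0.205  0.2148] shift [  0.8  -9.1 124.8] yaw -0.001 tilt [-0.0008 -0.0009] open 0.0249 grip 39.87807512283325 t 5.9
```

```bash
python3 -m pendant '[[[1,-9,0],[0,0,0],0.2],[[0,0,15],[0,0,0],0.2],[[0,0,15],[0,0,0],0.2],[[0,0,15],[0,0,0],0.2],[[0,0,15],[0,0,0],0.2],[[0,0,10],[0,0,0],0.2],[[0,0,0],[0,0,0],0.2],[[0,0,0],[0,0,0],0.2],[[0,0,0],[0,0,0],0.2]]'>/dev/null; python3 - <<'E'
from h import *
go(.4822,.214,.09)
im=optics.get_image("scene")[90:225,260:430];cv2.imwrite("pics/r2.png",cv2.resize(im,None,fx=4,fy=4,interpolation=cv2.INTER_CUBIC)[:,:,::-1])
E
```

```text
tcp [0.4835 0.2151 0.1464] shift [-1.4  1.1 56.4] yaw -0.001 tilt [0.0016 0.0005] open 0.0246 grip 39.87351357936859 t 6.7
```

View pics/r2.png

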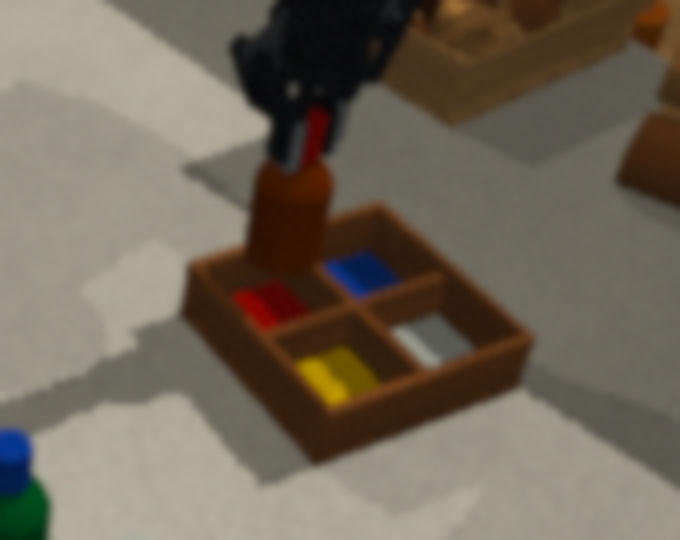

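The bottle hangs over the red cell (base at 288,270 in the crop), upright. Lowering it.

```bash
python3 -m pendant '[[[0,0,12],[0,0,0],0.2],[[0,0,12],[0,0,0],0.2],[[-1,1,12],[0,0,0],0.2],[[0,0,8],[0,0,0],0.2],[[0,0,5],[0,0,0],0.2],[[0,0,3],[0,0,0],0.2],[[0,0,0],[0,0,0],0.2],[[0,0,0],[0,0,0],0.2]]'
python3 -m pendant '[[[0,0,2],[0,0,0],0.2],[[0,0,1],[0,0,0],0.2],[[0,0,1],[0,0,0],0.2],[[0,0,0],[0,0,0],0.2],[[0,0,0],[0,0,0],0.2]]'
```

```text
t: 7.37
tool_pos: [0.4819, 0.2141, 0.0933]
tool_rot: [-3.142, 0.0, -0.0]
contact_force: [0.9, 1.1, -2.3]
opening: 0.025
grip_force: 39.9
t: 7.78
tool_pos: [0.4818, 0.214, 0.0894]
tool_rot: [-3.142, 0.0, -0.0]
contact_force: [0.7, -0.8, -2.0]
opening: 0.0251
grip_force: 39.9
```

```bash
python3 -m pendant '[[[0,0,1],[0,0,0],0.2],[[0,0,1],[0,0,0],0.2],[[0,0,0],[0,0,0],0.2],[[0,0,0],[0,0,0],0.2]]'
```

```text
t: 8.12
tool_pos: [0.4821, 0.2142, 0.0879]
tool_rot: [-3.141, 0.0, -0.001]
contact_force: [-1.0, 0.7, 1.7]
opening: 0.0248
grip_force: 40.0
```

```bash
python3 -m pendant '[[[0,0,0],[0,0,0],0.6],[[0,0,0],[0,0,0],0.6],[[0,0,0],[0,0,0],0.6],[[0,0,0],[0,0,0],0.6],[[0,0,-10],[0,0,0],0.6],[[0,0,-20],[0,0,0],0.6],[[0,0,-25],[0,0,0],0.6],[[0,0,-25],[0,0,0],0.6],[[0,0,-20],[0,0,0],0.6],[[0,0,0],[0,0,0],0.6]]'
python3 -m pendant '[[[1,20,0],[0,0,0],0.6],[[3,36,0],[0,0,0],0.6],[[3,36,0],[0,0,0],0.6],[[3,36,0],[0,0,0],0.6],[[3,36,0],[0,0,0],0.6],[[3,36,0],[0,0,0],0.6],[[3,36,0],[0,0,0],0.6],[[3,36,0],[0,0,0],0.6],[[3,36,0],[0,0,0],0.6],[[3,36,0],[0,0,0],0.6],[[0,36,0],[0,0,0],0.6],[[0,36,0],[0,0,0],0.6]]' >/dev/null
python3 -m pendant '[[[0,36,0],[0,0,0],0.6],[[0,30,0],[0,0,0],0.6],[[0,20,0],[0,0,0],0.6],[[0,7,0],[0,0,0],0.6],[[0,0,0],[0,0,0],0.6],[[0,0,0],[0,0,0],0.6],[[0,0,0],[0,0,0],0.6]]' >/dev/null
python3 - <<'E'
from h import *
go(.511,-.295,.075)
im=optics.get_image("top")[100:320,75:435];cv2.imwrite("pics/r3.png",cv2.resize(im,None,fx=2.2,fy=2.2,interpolation=cv2.INTER_CUBIC)[:,:,::-1])
E
```

```text
t: 8.95
tool_pos: [0.4847, 0.2149, 0.1939]
tool_rot: [-3.139, 0.0, -0.016]
contact_force: [0.3, -0.1, 0.9]
opening: 0.0508
grip_force: 0.0
tcp [ 0.5096 -0.2937  0.187 ] shift [  1.4   1.4 112. ] yaw 0.001 tilt [-0.0004  0.0008] open 0.0513 grip 0.0 t 10.5
```

View pics/r3.png

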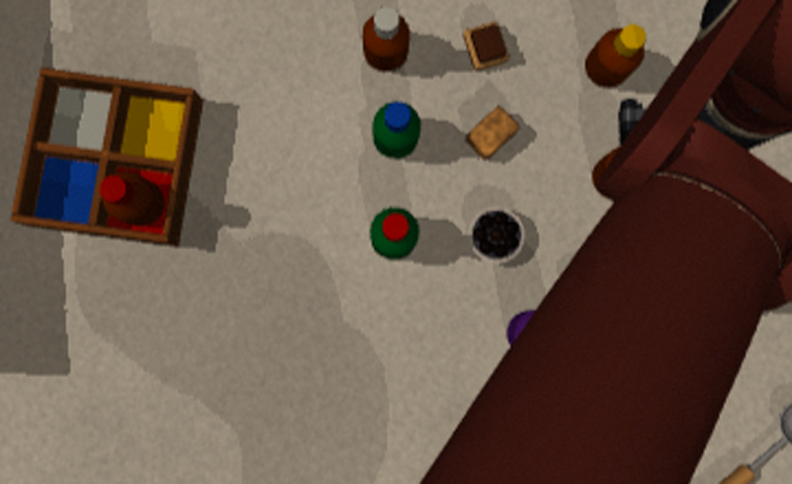

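The red-capped bottle stands in its cell (body near 140,198 in the crop) and the greens are untouched. Now the blue one.

```bash
python3 -m pendant '[[[1,1,15],[0,0,0],0.6],[[0,0,18],[0,0,0],0.6],[[0,0,18],[0,0,0],0.6],[[0,0,18],[0,0,0],0.6],[[0,0,18],[0,0,0],0.6],[[0,0,15],[0,0,0],0.6],[[0,0,10],[0,0,0],0.6],[[0,0,0],[0,0,0],0.6],[[0,0,0],[0,0,0],0.6],[[0,0,0],[0,0,0],0.6]]'
python3 -m pendant '[[[0,0,0],[0,0,0],0.2],[[0,0,0],[0,0,0],0.2],[[0,0,0],[0,0,0],0.2],[[0,0,0],[0,0,0],0.2],[[0,0,0],[0,0,0],0.2],[[0,0,0],[0,0,0],0.2]]' 40; python3 -c "
from h import *
go(.493,.2913)"
```

```text
t: 11.42
tool_pos: [0.5114, -0.2961, 0.0766]
tool_rot: [3.14, 0.001, 0.002]
contact_force: [-0.2, -0.5, -0.6]
opening: 0.0514
grip_force: 0.0
t: 11.92
tool_pos: [0.5114, -0.2963, 0.0767]
tool_rot: [3.141, -0.0, 0.003]
contact_force: [0.0, 2.4, 6.1]
opening: 0.0251
grip_force: 39.2
tcp [ 0.5114 -0.2963  0.0767] shift [-1.860e+01 -5.876e+02 -4.000e-01] yaw -0.0 tilt [ 0.0018 -0.0006] open 0.0251 grip 39.16534245014191 t 11.9
```

```bash
python3 -m pendant '[[[0,0,-8],[0,0,0],0.2],[[0,0,-12],[0,0,0],0.2],[[0,0,-15],[0,0,0],0.2],[[0,0,-20],[0,0,0],0.2],[[0,0,-20],[0,0,0],0.2],[[0,0,-20],[0,0,0],0.2],[[0,0,-20],[0,0,0],0.2],[[0,0,-20],[0,0,0],0.2],[[0,0,-15],[0,0,0],0.2],[[0,0,-8],[0,0,0],0.2],[[0,0,0],[0,0,0],0.2]]'
python3 -m pendant '[[[0,-15,0],[0,0,0],0.2],[[-1,-25,0],[0,0,0],0.2],[[-1,-25,0],[0,0,0],0.2],[[-1,-25,0],[0,0,0],0.2],[[-1,-25,0],[0,0,0],0.2],[[-1,-25,0],[0,0,0],0.2],[[-1,-25,0],[0,0,0],0.2],[[-1,-25,0],[0,0,0],0.2],[[-1,-25,0],[0,0,0],0.2],[[-1,-25,0],[0,0,0],0.2],[[-1,-25,0],[0,0,0],0.2],[[-1,-25,0],[0,0,0],0.2]]' >/dev/null
python3 -m pendant '[[[-1,-25,0],[0,0,0],0.2],[[-1,-25,0],[0,0,0],0.2],[[-1,-25,0],[0,0,0],0.2],[[-1,-25,0],[0,0,0],0.2],[[-1,-25,0],[0,0,0],0.2],[[-1,-25,0],[0,0,0],0.2],[[-1,-25,0],[0,0,0],0.2],[[0,-25,0],[0,0,0],0.2],[[0,-25,0],[0,0,0],0.2],[[0,-25,0],[0,0,0],0.2],[[0,-25,0],[0,0,0],0.2],[[0,-15,0],[0,0,0],0.2]]'; python3 -m pendant '[[[0,-8,0],[0,0,0],0.2],[[0,0,0],[0,0,0],0.2],[[0,0,0],[0,0,0],0.2],[[0,0,0],[0,0,0],0.2]]' >/dev/null;  python3 -c "
from h import *
go(.493,.2913,.0905)"
```

```text
t: 12.83
tool_pos: [0.5114, -0.2968, 0.2362]
tool_rot: [3.139, -0.001, 0.005]
contact_force: [1.0, -0.7, -1.6]
opening: 0.0247
grip_force: 39.4
t: 14.83
tool_pos: [0.4909, 0.2861, 0.2312]
tool_rot: [3.141, 0.003, -0.005]
contact_force: [-0.1, -0.4, -2.7]
opening: 0.025
grip_force: 39.8
tcp [0.4927 0.291  0.233 ] shift [  0.4  -0.4 142.5] yaw -0.001 tilt [-0.0005 -0.0008] open 0.0248 grip 39.77970778942108 t 15.2
```

```bash
python3 -m pendant '[[[0,0,15],[0,0,0],0.2],[[0,0,18],[0,0,0],0.2],[[0,0,18],[0,0,0],0.2],[[0,0,18],[0,0,0],0.2],[[0,0,18],[0,0,0],0.2],[[0,0,18],[0,0,0],0.2],[[0,0,15],[0,0,0],0.2],[[0,0,10],[0,0,0],0.2],[[0,0,5],[0,0,0],0.2],[[0,0,3],[0,0,0],0.2],[[0,0,0],[0,0,0],0.2],[[0,0,0],[0,0,0],0.2]]'
python3 -m pendant '[[[0,0,2],[0,0,0],0.2],[[0,0,1],[0,0,0],0.2],[[0,0,0],[0,0,0],0.2],[[0,0,0],[0,0,0],0.2]]'
```

```text
t: 16.17
tool_pos: [0.4935, 0.2921, 0.0963]
tool_rot: [-3.141, 0.001, -0.002]
contact_force: [0.5, -0.0, -1.6]
opening: 0.0249
grip_force: 39.8
t: 16.5
tool_pos: [0.4928, 0.2921, 0.0925]
tool_rot: [-3.141, 0.0, -0.0]
contact_force: [0.5, 0.3, -1.8]
opening: 0.0244
grip_force: 39.8
```

```bash
python3 -m pendant '[[[0,0,2],[0,0,0],0.2],[[0,0,1],[0,0,0],0.2],[[0,0,0.5],[0,0,0],0.2],[[0,0,0],[0,0,0],0.2],[[0,0,0],[0,0,0],0.2]]'
python3 -m pendant '[[[0,0,0.5],[0,0,0],0.2],[[0,0,0.5],[0,0,0],0.2],[[0,0,0],[0,0,0],0.2],[[0,0,0],[0,0,0],0.2]]'
```

```text
t: 16.92
tool_pos: [0.4927, 0.292, 0.0887]
tool_rot: [3.141, -0.0, -0.0]
contact_force: [-1.1, 1.1, -1.8]
opening: 0.0247
grip_force: 39.8
t: 17.25
tool_pos: [0.4928, 0.292, 0.0878]
tool_rot: [-3.142, 0.0, -0.0]
contact_force: [0.1, 0.2, -1.5]
opening: 0.0247
grip_force: 39.9
```

```bash
python3 -m pendant '[[[0,0,0],[0,0,0],0.6],[[0,0,0],[0,0,0],0.6],[[0,0,0],[0,0,0],0.6],[[0,0,0],[0,0,0],0.6],[[0,0,-10],[0,0,0],0.6],[[0,0,-20],[0,0,0],0.6],[[0,0,-25],[0,0,0],0.6],[[0,0,-25],[0,0,0],0.6],[[0,0,-25],[0,0,0],0.6],[[0,0,0],[0,0,0],0.6]]'
python3 -m pendant '[[[5,20,0],[0,0,0],0.6],[[9,36,0],[0,0,0],0.6],[[9,36,0],[0,0,0],0.6],[[9,36,0],[0,0,0],0.6],[[9,36,0],[0,0,0],0.6],[[9,36,0],[0,0,0],0.6],[[9,36,0],[0,0,0],0.6],[[9,36,0],[0,0,0],0.6],[[9,36,0],[0,0,0],0.6],[[9,36,0],[0,0,0],0.6],[[9,36,0],[0,0,0],0.6],[[9,36,0],[0,0,0],0.6]]' >/dev/null
python3 -m pendant '[[[9,36,0],[0,0,0],0.6],[[9,36,0],[0,0,0],0.6],[[9,36,0],[0,0,0],0.6],[[9,36,0],[0,0,0],0.6],[[3,20,0],[0,0,0],0.6],[[0,4,0],[0,0,0],0.6],[[0,0,0],[0,0,0],0.6],[[0,0,0],[0,0,0],0.6],[[0,0,0],[0,0,0],0.6]]' >/dev/null
python3 - <<'E'
from h import *
go(.636,-.292,.073)
E
```

```text
t: 18.08
tool_pos: [0.496, 0.2935, 0.2006]
tool_rot: [-3.137, 0.0, -0.017]
contact_force: [-0.1, 0.1, 1.7]
opening: 0.0514
grip_force: 0.0
tcp [ 0.6356 -0.2906  0.1928] shift [  0.4   1.5 119.8] yaw 0.001 tilt [-0.0002  0.0006] open 0.0513 grip 0.0 t 19.8
```

```bash
python3 -m pendant '[[[0,1,15],[0,0,0],0.6],[[0,0,18],[0,0,0],0.6],[[0,0,18],[0,0,0],0.6],[[0,0,18],[0,0,0],0.6],[[0,0,18],[0,0,0],0.6],[[0,0,15],[0,0,0],0.6],[[0,0,10],[0,0,0],0.6],[[0,0,5],[0,0,0],0.6],[[0,0,0],[0,0,0],0.6],[[0,0,0],[0,0,0],0.6],[[0,0,0],[0,0,0],0.6]]'
python3 -m pendant '[[[0,0,0],[0,0,0],0.2],[[0,0,0],[0,0,0],0.2],[[0,0,0],[0,0,0],0.2],[[0,0,0],[0,0,0],0.2],[[0,0,0],[0,0,0],0.2],[[0,0,0],[0,0,0],0.2]]' 40; python3 -c "
from h import *
go(.5595,.2033)"
```

```text
t: 20.75
tool_pos: [0.6365, -0.2935, 0.0773]
tool_rot: [3.14, -0.0, 0.003]
contact_force: [-0.1, 0.1, 0.4]
opening: 0.0516
grip_force: 0.0
t: 21.25
tool_pos: [0.6363, -0.2932, 0.0771]
tool_rot: [3.141, -0.0, 0.003]
contact_force: [0.2, 1.4, 5.2]
opening: 0.0251
grip_force: 39.2
tcp [ 0.6363 -0.2932  0.0771] shift [-7.690e+01 -4.965e+02 -4.000e-01] yaw -0.0 tilt [ 0.0017 -0.0006] open 0.0251 grip 39.161460399627686 t 21.2
```

```bash
python3 -m pendant '[[[0,0,-8],[0,0,0],0.2],[[0,0,-12],[0,0,0],0.2],[[0,0,-15],[0,0,0],0.2],[[0,0,-20],[0,0,0],0.2],[[0,0,-20],[0,0,0],0.2],[[0,0,-20],[0,0,0],0.2],[[0,0,-20],[0,0,0],0.2],[[0,0,-20],[0,0,0],0.2],[[0,0,-15],[0,0,0],0.2],[[0,0,-8],[0,0,0],0.2],[[0,0,0],[0,0,0],0.2]]'
python3 -m pendant '[[[-3,-15,0],[0,0,0],0.2],[[-4,-25,0],[0,0,0],0.2],[[-4,-25,0],[0,0,0],0.2],[[-4,-25,0],[0,0,0],0.2],[[-4,-25,0],[0,0,0],0.2],[[-4,-25,0],[0,0,0],0.2],[[-4,-25,0],[0,0,0],0.2],[[-4,-25,0],[0,0,0],0.2],[[-4,-25,0],[0,0,0],0.2],[[-4,-25,0],[0,0,0],0.2],[[-4,-25,0],[0,0,0],0.2],[[-4,-25,0],[0,0,0],0.2]]' >/dev/null
python3 -m pendant '[[[-4,-25,0],[0,0,0],0.2],[[-4,-25,0],[0,0,0],0.2],[[-4,-25,0],[0,0,0],0.2],[[-4,-25,0],[0,0,0],0.2],[[-4,-25,0],[0,0,0],0.2],[[-4,-25,0],[0,0,0],0.2],[[-4,-25,0],[0,0,0],0.2],[[-2,-20,0],[0,0,0],0.2],[[0,-12,0],[0,0,0],0.2],[[0,0,0],[0,0,0],0.2],[[0,0,0],[0,0,0],0.2],[[0,0,0],[0,0,0],0.2]]';  python3 -c "
from h import *
go(.5595,.2033,.0895)"
```

```text
t: 22.17
tool_pos: [0.6366, -0.2937, 0.2374]
tool_rot: [3.139, -0.0, 0.007]
contact_force: [-0.3, -0.7, -2.0]
opening: 0.0247
grip_force: 39.4
t: 24.17
tool_pos: [0.5585, 0.2032, 0.233]
tool_rot: [3.141, -0.001, -0.002]
contact_force: [0.1, -0.4, -1.6]
opening: 0.0247
grip_force: 39.7
tcp [0.5585 0.2032 0.233 ] shift [  1.2  -0.2 143.5] yaw -0.001 tilt [-0.0012 -0.0009] open 0.0247 grip 39.71755027770996 t 24.2
```

```bash
python3 -m pendant '[[[1,0,15],[0,0,0],0.2],[[0,0,18],[0,0,0],0.2],[[0,0,18],[0,0,0],0.2],[[0,0,18],[0,0,0],0.2],[[0,0,18],[0,0,0],0.2],[[0,0,18],[0,0,0],0.2],[[0,0,15],[0,0,0],0.2],[[0,0,10],[0,0,0],0.2],[[0,0,5],[0,0,0],0.2],[[0,0,3],[0,0,0],0.2],[[0,0,2],[0,0,0],0.2],[[0,0,0],[0,0,0],0.2]]' >/dev/null
python3 -m pendant '[[[0,0,2],[0,0,0],0.2],[[0,0,1],[0,0,0],0.2],[[0,0,0],[0,0,0],0.2],[[0,0,0],[0,0,0],0.2],[[0,0,0],[0,0,0],0.2]]'
```

```text
t: 25.58
tool_pos: [0.5599, 0.2041, 0.0911]
tool_rot: [-3.142, 0.0, -0.001]
contact_force: [-0.7, 0.1, -2.3]
opening: 0.0248
grip_force: 39.7
```

```bash
python3 -m pendant '[[[0,0,1],[0,0,0],0.2],[[0,0,1],[0,0,0],0.2],[[0,0,0.5],[0,0,0],0.2],[[0,0,0],[0,0,0],0.2],[[0,0,0],[0,0,0],0.2]]'
python3 -m pendant '[[[0,0,0.5],[0,0,0],0.2],[[0,0,0],[0,0,0],0.2],[[0,0,0],[0,0,0],0.2]]'
```

```text
t: 26.0
tool_pos: [0.5597, 0.204, 0.0882]
tool_rot: [3.142, -0.0, -0.0]
contact_force: [0.4, 0.1, -2.3]
opening: 0.0249
grip_force: 39.8
t: 26.25
tool_pos: [0.5599, 0.204, 0.0881]
tool_rot: [-3.142, 0.0, -0.001]
contact_force: [-1.1, -0.3, -0.0]
opening: 0.0247
grip_force: 39.9
```

```bash
python3 -m pendant '[[[0,0,0],[0,0,0],0.6],[[0,0,0],[0,0,0],0.6],[[0,0,0],[0,0,0],0.6],[[0,0,0],[0,0,0],0.6],[[0,0,-10],[0,0,0],0.6],[[0,0,-20],[0,0,0],0.6],[[0,0,-25],[0,0,0],0.6],[[0,0,-25],[0,0,0],0.6],[[0,0,-25],[0,0,0],0.6],[[0,0,0],[0,0,0],0.6]]'
python3 -m pendant '[[[9,20,0],[0,0,0],0.6],[[12,35,0],[0,0,0],0.6],[[12,35,0],[0,0,0],0.6],[[12,35,0],[0,0,0],0.6],[[12,35,0],[0,0,0],0.6],[[12,35,0],[0,0,0],0.6],[[12,30,0],[0,0,0],0.6],[[9,20,0],[0,0,0],0.6],[[0,5,0],[0,0,0],0.6],[[0,0,0],[0,0,0],0.6],[[0,0,0],[0,0,0],0.6],[[0,0,0],[0,0,0],0.6]]' >/dev/null
python3 - <<'E'
from h import *
go(.650,-.0455,.073)
im=optics.get_image("scene")[110:290,225:400];cv2.imwrite("pics/r4.png",cv2.resize(im,None,fx=3.3,fy=3.3,interpolation=cv2.INTER_CUBIC)[:,:,::-1])
E
```

```text
t: 27.08
tool_pos: [0.5632, 0.2048, 0.2007]
tool_rot: [-3.139, 0.0, -0.018]
contact_force: [1.0, 0.0, 0.8]
opening: 0.0509
grip_force: 0.0
tcp [ 0.6493 -0.0447  0.1927] shift [  0.8   0.8 119.7] yaw 0.001 tilt [-0.0003  0.0005] open 0.0512 grip 0.0 t 28.1
```

View pics/r4.png

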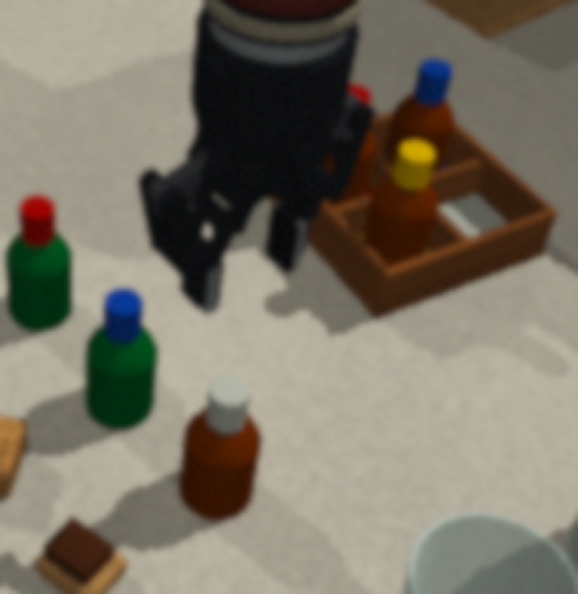

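Three bottles stand in their cells (blue, yellow and red caps visible) and the greens are in place. The white cap at (229,403) is under the gripper. Descending.

```bash
python3 -m pendant '[[[0,0,15],[0,0,0],0.6],[[0,0,18],[0,0,0],0.6],[[0,0,18],[0,0,0],0.6],[[0,0,18],[0,0,0],0.6],[[0,0,18],[0,0,0],0.6],[[0,0,15],[0,0,0],0.6],[[0,0,10],[0,0,0],0.6],[[0,0,5],[0,0,0],0.6],[[0,0,0],[0,0,0],0.6],[[0,0,0],[0,0,0],0.6],[[0,0,0],[0,0,0],0.6]]'
python3 -m pendant '[[[0,0,0],[0,0,0],0.2],[[0,0,0],[0,0,0],0.2],[[0,0,0],[0,0,0],0.2],[[0,0,0],[0,0,0],0.2],[[0,0,0],[0,0,0],0.2],[[0,0,0],[0,0,0],0.2]]' 40; python3 -c "
from h import *
go(.5702,.2805)"
```

```text
t: 29.05
tool_pos: [0.6507, -0.0461, 0.0772]
tool_rot: [3.141, -0.0, 0.004]
contact_force: [-0.0, 0.4, -0.1]
opening: 0.0513
grip_force: 0.0
t: 29.55
tool_pos: [0.6505, -0.046, 0.0771]
tool_rot: [3.141, -0.0, 0.003]
contact_force: [-0.3, 0.4, 5.2]
opening: 0.0247
grip_force: 39.5
tcp [ 0.6505 -0.046   0.0771] shift [-8.040e+01 -3.265e+02 -2.000e-01] yaw -0.0 tilt [ 0.002  -0.0001] open 0.0247 grip 39.487783312797546 t 29.6
```

```bash
python3 -m pendant '[[[0,0,-8],[0,0,0],0.2],[[0,0,-12],[0,0,0],0.2],[[0,0,-15],[0,0,0],0.2],[[0,0,-20],[0,0,0],0.2],[[0,0,-20],[0,0,0],0.2],[[0,0,-20],[0,0,0],0.2],[[0,0,-20],[0,0,0],0.2],[[0,0,-20],[0,0,0],0.2],[[0,0,-15],[0,0,0],0.2],[[0,0,-8],[0,0,0],0.2],[[0,0,0],[0,0,0],0.2]]'
python3 -m pendant '[[[-4,-15,0],[0,0,0],0.2],[[-6,-25,0],[0,0,0],0.2],[[-6,-25,0],[0,0,0],0.2],[[-6,-25,0],[0,0,0],0.2],[[-6,-25,0],[0,0,0],0.2],[[-6,-25,0],[0,0,0],0.2],[[-6,-25,0],[0,0,0],0.2],[[-6,-25,0],[0,0,0],0.2],[[-6,-25,0],[0,0,0],0.2],[[-6,-25,0],[0,0,0],0.2],[[-6,-25,0],[0,0,0],0.2],[[-6,-25,0],[0,0,0],0.2]]' >/dev/null
python3 -m pendant '[[[-6,-22,0],[0,0,0],0.2],[[-4,-14,0],[0,0,0],0.2],[[0,0,0],[0,0,0],0.2],[[0,0,0],[0,0,0],0.2],[[0,0,0],[0,0,0],0.2]]';  python3 -c "
from h import *
go(.5702,.2805,.0895)"
```

```text
t: 30.47
tool_pos: [0.6509, -0.0463, 0.2372]
tool_rot: [3.141, -0.0, 0.008]
contact_force: [0.6, -0.6, -1.3]
opening: 0.0251
grip_force: 39.4
t: 31.88
tool_pos: [0.5695, 0.2794, 0.233]
tool_rot: [3.141, -0.001, -0.002]
contact_force: [0.3, -0.1, -1.6]
opening: 0.0249
grip_force: 39.6
tcp [0.5695 0.2794 0.233 ] shift [  0.8  -1.3 143.5] yaw -0.001 tilt [-0.0011 -0.001 ] open 0.0249 grip 39.59730505943298 t 31.9
```

```bash
python3 -m pendant '[[[0,0,15],[0,0,0],0.2],[[0,0,18],[0,0,0],0.2],[[0,0,18],[0,0,0],0.2],[[0,0,18],[0,0,0],0.2],[[0,0,18],[0,0,0],0.2],[[0,0,18],[0,0,0],0.2],[[0,0,15],[0,0,0],0.2],[[0,0,10],[0,0,0],0.2],[[0,0,5],[0,0,0],0.2],[[0,0,3],[0,0,0],0.2],[[0,0,2],[0,0,0],0.2],[[0,0,0],[0,0,0],0.2]]' >/dev/null
python3 -m pendant '[[[0,0,2],[0,0,0],0.2],[[0,0,2],[0,0,0],0.2],[[0,0,1],[0,0,0],0.2],[[0,0,0.5],[0,0,0],0.2],[[0,0,0],[0,0,0],0.2],[[0,0,0],[0,0,0],0.2]]'
python3 -m pendant '[[[0,0,0.5],[0,0,0],0.2],[[0,0,0],[0,0,0],0.2],[[0,0,0],[0,0,0],0.2]]'
```

```text
t: 33.38
tool_pos: [0.5698, 0.28, 0.0884]
tool_rot: [-3.142, 0.0, -0.0]
contact_force: [0.0, -0.2, -2.3]
opening: 0.0249
grip_force: 39.6
t: 33.63
tool_pos: [0.5699, 0.2801, 0.0881]
tool_rot: [-3.141, 0.0, -0.001]
contact_force: [-0.4, 0.5, -0.4]
opening: 0.025
grip_force: 39.8
```

Touching the liner. Releasing, lifting and backing off to clear the view.

```bash
python3 -m pendant '[[[0,0,0],[0,0,0],0.6],[[0,0,0],[0,0,0],0.6],[[0,0,0],[0,0,0],0.6],[[0,0,0],[0,0,0],0.6],[[0,0,-10],[0,0,0],0.6],[[0,0,-20],[0,0,0],0.6],[[0,0,-25],[0,0,0],0.6],[[0,0,-25],[0,0,0],0.6],[[0,0,-25],[0,0,0],0.6],[[0,0,0],[0,0,0],0.6]]'
python3 -m pendant '[[[0,20,0],[0,0,0],0.6],[[0,35,0],[0,0,0],0.6],[[0,35,0],[0,0,0],0.6],[[0,35,0],[0,0,0],0.6],[[0,35,0],[0,0,0],0.6],[[0,35,0],[0,0,0],0.6],[[0,35,0],[0,0,0],0.6],[[0,35,0],[0,0,0],0.6],[[0,20,0],[0,0,0],0.6],[[0,10,0],[0,0,0],0.6],[[0,0,0],[0,0,0],0.6],[[0,0,0],[0,0,0],0.6]]' 
python3 - <<'E'
from h import *
for n,c in(("top",(120,215,70,200)),("scene",(110,235,220,420))):
    im=optics.get_image(n)[c[0]:c[1],c[2]:c[3]];cv2.imwrite(f"pics/f_{n}.png",cv2.resize(im,None,fx=4,fy=4,interpolation=cv2.INTER_CUBIC)[:,:,::-1])
E
```

```text
t: 34.47
tool_pos: [0.573, 0.2812, 0.201]
tool_rot: [-3.138, 0.0, -0.018]
contact_force: [0.8, 0.7, 1.2]
opening: 0.0512
grip_force: 0.0
t: 35.47
tool_pos: [0.5697, -0.0146, 0.1928]
tool_rot: [-3.141, 0.001, -0.0]
contact_force: [0.7, -0.2, -0.1]
opening: 0.0513
grip_force: 0.0
```

View pics/f_top.png

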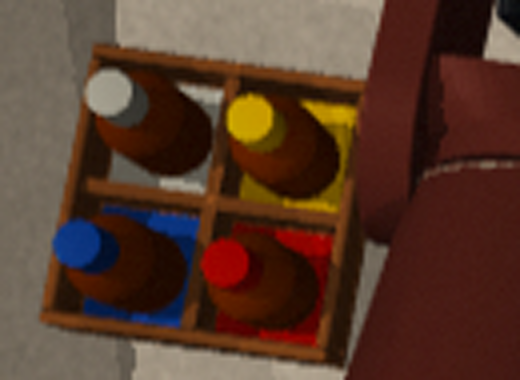

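View pics/f_scene.png

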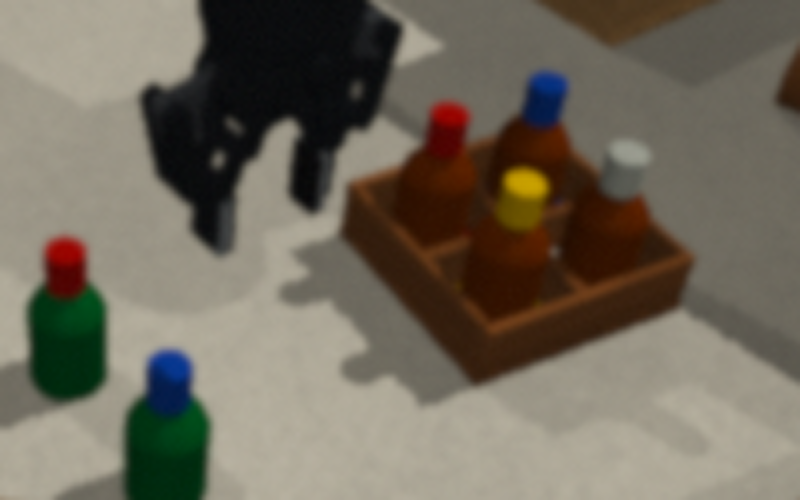

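All four bottles stand upright, each in the cell of its colour (cap tops at (110,92), (250,120), (79,246), (228,262) in the top crop). Quick numeric check.

```bash
python3 - <<'E'
from h import *
L={"white":((110,92),(.5702,.2805)),"yellow":((250,120),(.5595,.2033)),"blue":((79,246),(.493,.2913)),"red":((228,262),(.4822,.214))}
for k,((u,v),q) in L.items(): print(k,((plane("top",70+u/4-.4,120+v/4-.4,.117)[:2]-q)*1000).round(1))
E
```

```text
white [ 0.7 -0.1]
yellow [-3.8  2.8]
blue [-4.7  1.2]
red [-2.5  0.7]
```

```bash
python3 -c "
from station import ctrl
print(ctrl.finish_job())"
```

```text
the job is handed in; nothing more can be done
None
```

I handed the job in at about 36 s of robot time: all four brown bottles stand in the cells matching their caps, within about 5 mm of centre by the last camera check, and both green bottles are still standing where they were; no verdict came back.

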